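# Clamp the sample tube and set the throttle valve two turns open

## Robot

A 6-joint arm with a two-finger parallel gripper is mounted at the origin on a cart in front of the work surface, level with it; the furniture and walls round the work are solid. World frame = base frame: x ahead of the robot, y to its left, z up, the work surface at z = 0. Lengths are in m, angles in rad, forces in N, time in s.
With the tool pointing down it reaches from about 0.35 to 0.775 m from the base axis. Payload 5.5 kg.
Tool frame: the origin (TCP) lies midway between the tips of the shut fingers; the grasp point (between the pads) lies 19 mm behind it; z points along the fingers, y is the line along which they close (so a half turn about z gives the same grasp; the last joint's range is limited). The gripper opens to 85 mm and grips with 20 to 120 N. Pads are 22 mm wide; open, the fingers measure 114 mm over their backs; the gripper's body (76 mm by 85 mm) begins 54 mm behind the grasp point. The pads swing forward as they close: fully open they stand 13 mm farther back than shut.
Start: joints at [-1.266, 0.313, 0.046, 1.304, 0, 1.431], TCP at [0.247, -0.519, 0.231] pointing down, gripper open.
Joint ranges: [-2.76, 2.76], [-0.86, 1.69], [-1.03, 1.26], [-2.2, 2.34], [-1.47, 1.5], [-3.14, 3.14]. Speed limits (rad/s): [2.57, 2.57, 3.14, 3.14, 3.14, 3.14].

## Interface

Orientations are given as a unit quaternion [w, x, y, z].
In Python, from workcell import env gives the robot as it stands.
- The arm moves only by the tool move_arm, never from a script. Its argument "targets" is a list of rows, each a list of 3 entries, a list of its own where there are three numbers: the shift along the tool's x, y, z in mm, then the turn, a rotation vector about the tool's x, y, z in units of 10 degrees (1.0 is 10 degrees), then the closure, from -1 (fully open) to 1 (shut). In form: [[[dx, dy, dz], [ax, ay, az], gripper], ...]. A call has 1 to 5 rows; each row is the pose to reach, as a shift and turn from the pose commanded when the call began, along the tool's axes at that moment; what a row does not reach only later rows make up. A row lasts 1/8 s, in which the tool goes at most 62.5 mm and 10.7 degrees, less where a joint would pass 70% of its speed; a pose out of reach is approached as far as the arm can. A call with a gripper value outside its range is refused whole. The fingers move at their own pace and stop on an object; "squeeze" is the grip in N (left out, the last holds). Time passes only in rows, so rows that repeat a pose let the fingers close. It gives the time, the measured TCP pose, the force, the opening and the grip force at its end, in the units of the state.
- env.get_state(): the state, without advancing time (a new reading comes with each control period).
- env.read_camera(name): name is "scene" or "top"; returns a dict with "pixels" (420x560x3 uint8, red, green, blue), "fovy" (degrees; the focal length in pixels is half the picture's height over the tangent of half this angle, whatever the lens; pixels are square), "cx", "cy" (the principal point, pixels), "extrinsics" (4x4, takes a point from world to camera coordinates). Camera axes: x right, y up, looking along -z (the intrinsics and any distortion apply to the point x, -y, -z); pixel columns grow to the right and rows downward; lengths in m; the calibration is good to about 2 mm. A picture is of the moment at which its call begins. There is no depth.
- env.hand_in(): hands the job in; it is judged then, once.
Trained networks look in a picture, given as the dict that the camera call returned (one of the last four; its "shot" number tells which), for a name from the list of things; names that differ only in an ending like _2 or _b are one class to them, and where a whole thing is asked for, a point or a joint stands for the part that bears it (a point fixed in the world has none). Each returns a list of dicts, best first, with "confidence" (0 to 1); they miss things now and then, are a little off and sometimes report something else, mostly with a low value. They report only what shows in the picture. A call takes as long as a camera call. They do not tell look-alikes from the thing itself.
- env.spot_in(thing, picture): "centre" ([x, y, z] in m, in world coordinates, good to about 4 mm: the middle of the surface that is visible of it).
- env.regions_of(thing, picture): "mask" (420x560 bool, what is visible of it).
- env.landmark_of(thing, picture): "centre" ([x, y, z] in m, in world coordinates, good to about 4 mm: a listed point, or the origin of a listed thing).
The state is a dict: "clock": time; "joint_pos": joint angles; "qvel": joint speeds; "tau": joint torques, N m; "tcp_pos": TCP position; "orientation": TCP orientation; "wrist_force": force on the tool from outside, world axes, zero at the start; "ft_torque": the same for the moment, N m; "finger_gap": finger opening in m; "grip_force": force on a finger pad.
Only numpy, scipy, OpenCV 4.12 (cv2) and the standard library are available. Lean on these libraries where they do the work, as an engineer would, in place of code of your own. Each camera call takes 0.05 s, during which the arm holds its last target. There are 200 camera calls.

## Task

Set up the flow test: lay the loose steel tube in the two V rests of the test stand and slide the tailstock up until the tube is clamped end to end between the two sealing pads, and let go of both. Then turn the valve handwheel clockwise by its crank handle until it stops, back it off exactly two full turns, and finish still gripping the crank handle there. Leave the blue case, the weighing dish and the plug gauge where they are.

Things in the scene. Friction and masses are not known exactly. Their poses are not given: they have to be found in the camera images.
- test_stand: Fixed test stand on a grey base plate 100 x 400 mm, 14 mm thick; origin at the centre of the plate's underside, x across it (away from the robot at yaw 0), y along it, z up. All at x = 0: brass valve, stem axis at y = -145 mm; aluminium head, 46 mm wide, 86 mm tall, its 30 mm sealing pad facing +y at y = -5; V rests at y = 15 and 85; then the sliding tailstock.
- tube: Loose plain round steel tube, 18 mm diameter, 110 mm long, 0.1 kg, lying on the counter behind the stand; origin at its centre, y along its axis. Either end may go to the head. It can roll.
- tube_seat (a point): Centre of the clamped tube: stand x = 0, y = 50 mm, 62 mm above the counter, axis along stand y. The two 8 mm thick rests have 90 degree Vs, bottom 49 and tips 71 mm above the counter, 42 mm wide at the mouth; 62 mm free between them for the fingers. The tube may be laid down up to 12 mm nearer the tailstock: clamping slides it home.
- tailstock (a joint): Slide in m: 0 = fully back (face of its 30 mm sealing pad at stand y = +145 mm), growing toward the head (stand -y); with the tube clamped it reads 0.040; end of travel 0.050. Starts at 0 to 0.015. It drags with about 2.5 N and stays where it is left; clamping needs only a light push of 5 to 10 N.
- tailstock_post (a point): Middle of the black upright post on the tailstock, 108 mm above the counter and 19 mm behind (stand +y of) the pad's face; 16 mm diameter, free from 89 to 124 mm above the counter. Below it the tailstock is a block 46 mm wide, 30 mm long and 84 mm tall.
- wheel_axis (a point): Centre of the handwheel, on the vertical stem axis, 109 mm above the counter (the height of the rim's centre line). Horizontal dark steel wheel, rim 95 mm over all, rim bar 11 mm thick, three spokes; the hub's nut reaches 119 mm above the counter.
- valve_wheel (a joint): Wheel angle in rad: 0 = closed, at its rigid stop; grows counter-clockwise seen from above (opening), two turns = 12.566, limit 20.1. At 0 and every whole turn the crank handle stands at the stand's -x side of the wheel. Starts 0.6 to 1.5 turns open. Drags with 0.08 Nm (2 N at the handle), stays where left, does not rise.
- handle_mid (a point): Middle of the black upright crank handle on the wheel's rim, 42 mm from the stem axis, 140 mm above the counter. The handle is round, 16 to 19 mm in diameter, from 117 to 163 mm above the counter, and spins freely on its own pin, so a gripper can keep its orientation while it carries the handle round.
- crank_handle: The same crank handle; origin at its foot, 117 mm above the counter, z up along it.
- blue_case: Small blue plastic case, 58 x 96 x 63 mm, origin under its centre; bystander.
- weigh_boat: White round weighing dish, 84 mm across, 16 mm tall, origin under its centre; bystander.
- plug_gauge: Black plug gauge standing upright, 33 mm diameter, 66 mm tall, origin under its centre; bystander.
Mind the look-alikes: they are no part of the job. There is more than one size of the tube; the one meant has the size given above.

How it is judged:
On the way, in this order (a step that is already met when the one before it is completed fails the run):
1. the tube lies in both V rests between the pads, let go (x of tube in the frame of test_stand between -0.004 and 0.004 m and z of tube in the frame of test_stand between 0.058 and 0.066 m and angle between the y axis of tube and the y axis of test_stand, either way round below 0.06 rad and contact force between the fingers and tube below 0.2 N), for 0.2 s.
2. the tailstock clamps the tube against the head's pad, and the tube and the tailstock are let go (value of joint tailstock between 0.0375 and 0.0425 m and distance between tube and tube_seat below 0.004 m and contact force between the fingers and anything else below 0.2 N), for 0.2 s.
3. the handwheel is closed to its stop (value of joint valve_wheel below 0.08 rad), for 0.1 s.
At the end, for the whole second after the job is handed in: Wheel still, two turns (within 15 degrees, 0.26 rad) open from its stop, fingers gripping the crank handle (over 2 N); tube in the V rests within 4 mm of its seat and 0.06 rad of the stand's axis; tailstock clamped up to it (slide 0.0375 to 0.0425) (value of joint valve_wheel between 12.306 and 12.826 rad and velocity of joint valve_wheel between -0.1 and 0.1 rad/s and contact force between the fingers and crank_handle above 2 N and value of joint tailstock between 0.0375 and 0.0425 m and distance between tube and tube_seat below 0.004 m and angle between the y axis of tube and the y axis of test_stand, either way round below 0.06 rad); the arm keeps its last pose, push and grip.
It fails at once if the blue case, the weighing dish or the plug gauge is displaced by more than 20 mm (distance of any of blue_case, weigh_boat, plug_gauge from where it was at the start of the episode above 0.02 m).
It also fails if it takes over 72 s, if anything falls off the work surface, if the arm or the gripper's body presses on something with over 40 N, if the wrist force passes 120 N, or if a joint passes its speed limit or range.

## Working session

There is one attempt and no reset: what is moved stays moved. The work goes in short steps, Python scripts to look and compute and a tool call to move; the robot and the scene stay as the last step left them, time stands still between calls to the robot, and variables do not carry over. Pictures are saved under pics/ and viewed, at most 10 in all, crops included, and the job is handed in when it is done.

Besides the shell and the picture viewer there is one more tool, called after ">>>" as name(argument=value, ...), one argument or row to a line, values as JSON. move_arm: Moves the arm, as the interface text tells. Its arguments: {"type":"object","properties":{"targets":{"type":"array","items":{"type":"array"}},"squeeze":{"type":"number"}},"required":["targets"]}

```bash
mkdir -p pics; ls; cat > h.py <<'E'
import numpy as np, cv2
from workcell import env
def save(p,n): cv2.imwrite(f'pics/{n}.png',p['pixels'][:,:,::-1])
def proj(p,X):
    X=np.atleast_2d(X);E=np.array(p['extrinsics']);c=X@E[:3,:3].T+E[:3,3]
    f=210/np.tan(np.radians(p['fovy'])/2)
    return np.c_[p['cx']+f*c[:,0]/-c[:,2],p['cy']-f*c[:,1]/-c[:,2]]
def atz(p,u,v,z):
    E=np.array(p['extrinsics']);f=210/np.tan(np.radians(p['fovy'])/2)
    d=E[:3,:3].T@np.array([(u-p['cx'])/f,-(v-p['cy'])/f,-1]);o=-E[:3,:3].T@E[:3,3]
    return o+d*(z-o[2])/d[2]
E
python3 - <<'E'
from h import *
S=env.get_state();print({k:np.round(v,3) for k,v in S.items()})
ps={n:env.read_camera(n) for n in('scene','top')}
for n,p in ps.items():
    save(p,n+'0');print(n,{k:(np.round(v,3).tolist() if k=='extrinsics' else v) for k,v in p.items() if k!='pixels'})
    for t in 'test_stand tube tube_seat tailstock_post wheel_axis handle_mid crank_handle blue_case weigh_boat plug_gauge'.split():
        try:
            for r in env.landmark_of(t,p)[:3]: print(t,np.round(r['centre'],3),round(r['confidence'],2),proj(p,r['centre']).round())
        except Exception as e: print(t,e)
E
```

```text
pics
{'clock': np.float64(0.0), 'joint_pos': array([-1.266,  0.314,  0.045,  1.304,  0.   ,  1.431]), 'qvel': array([-0.   ,  0.001,  0.   , -0.   ,  0.002, -0.001]), 'tau': array([ 0.0000e+00, -4.8063e+01,  2.9853e+01,  2.0000e-02, -0.0000e+00,
        0.0000e+00]), 'tcp_pos': array([ 0.247, -0.519,  0.23 ]), 'orientation': array([-0.001,  0.975,  0.221, -0.   ]), 'wrist_force': array([-0.291,  0.211, -0.144]), 'ft_torque': array([-0.017,  0.017, -0.01 ]), 'grip_force': np.float64(0.0), 'finger_gap': np.float64(0.085)}
scene {'fovy': 52.35852569899916, 'cx': 280.41227058169824, 'cy': 207.9033810283745, 'extrinsics': [[-0.867, -0.499, -0.003, 0.439], [0.32, -0.56, 0.764, -0.317], [-0.383, 0.661, 0.645, -1.035], [0.0, 0.0, 0.0, 1.0]], 'shot': 1}
test_stand [0.512 0.008 0.   ] 0.65 [[277. 263.]]
tube [0.773 0.174 0.01 ] 0.89 [[168. 264.]]
tube [0.756 0.021 0.009] 0.58 [[206. 234.]]
tube [0.66  0.061 0.009] 0.57 [[224. 254.]]
tube_seat [0.52  0.053 0.06 ] 0.87 [[266. 258.]]
tailstock_post [0.535 0.159 0.107] 0.62 [[238. 270.]]
wheel_axis [ 0.496 -0.138  0.113] 0.6 [[307. 206.]]
handle_m
[... 485 characters left out ...]
 0.981, -1.274], [0.0, 0.0, 0.0, 1.0]], 'shot': 2}
test_stand [0.516 0.005 0.003] 0.66 [[235. 238.]]
test_stand [0.382 0.169 0.002] 0.32 [[171. 288.]]
tube [0.774 0.177 0.013] 0.86 [[173. 144.]]
tube [0.651 0.06  0.008] 0.51 [[215. 188.]]
tube [0.752 0.018 0.004] 0.41 [[231. 153.]]
tube_seat [0.52  0.056 0.065] 0.76 [[213. 232.]]
tailstock_post [0.533 0.153 0.099] 0.8 [[172. 225.]]
wheel_axis [ 0.497 -0.139  0.115] 0.81 [[290. 238.]]
handle_mid [ 0.478 -0.177  0.143] 0.44 [[306. 244.]]
crank_handle [ 0.474 -0.177  0.116] 0.39 [[305. 247.]]
weigh_boat [ 0.377 -0.322  0.002] 0.56 [[358. 289.]]
weigh_boat [ 0.469 -0.415 -0.001] 0.3 [[391. 255.]]
plug_gauge [0.382 0.166 0.001] 0.65 [[172. 288.]]
```

```bash
python3 - <<'E'
from h import *
a=cv2.imread('pics/top0.png')
cv2.imwrite('pics/top_crop.png',cv2.resize(a[110:310,130:397],None,fx=3,fy=3,interpolation=cv2.INTER_CUBIC)[:600,:800])
ps={n:env.read_camera(n) for n in('scene','top')}
for n,p in ps.items():
    for r in env.regions_of('tube',p):
        m=r['mask'].astype(np.uint8)
        if m.sum()<20: continue
        (c,s,an)=cv2.minAreaRect(cv2.findNonZero(m)); b=cv2.boxPoints((c,s,an))
        e=[(b[0]+b[1])/2,(b[2]+b[3])/2,(b[1]+b[2])/2,(b[3]+b[0])/2]
        i=0 if np.linalg.norm(e[0]-e[1])>np.linalg.norm(e[2]-e[3]) else 2
        P=[atz(p,*e[i],.009),atz(p,*e[i+1],.009)]; Q=[atz(p,*e[2-i],.009),atz(p,*e[3-i],.009)]
        print(n,round(r['confidence'],2),np.round(c),m.sum(),'ends',np.round(P,3).tolist(),'len',np.linalg.norm(P[0]-P[1]).round(4),'w',np.linalg.norm(Q[0]-Q[1]).round(4))
E
```

```text
scene 0.86 [170. 264.] 303 ends [[0.844, 0.126, 0.009], [0.706, 0.207, 0.009]] len 0.1603 w 0.0236
scene 0.49 [225. 253.] 177 ends [[0.667, -0.003, 0.009], [0.649, 0.114, 0.009]] len 0.1179 w 0.0201
scene 0.39 [206. 234.] 76 ends [[0.723, -0.001, 0.009], [0.79, 0.037, 0.009]] len 0.0765 w 0.0134
top 0.84 [215. 186.] 251 ends [[0.664, 0.007, 0.009], [0.649, 0.113, 0.009]] len 0.1076 w 0.0199
top 0.44 [305. 246.] 40 ends [[0.492, -0.191, 0.009], [0.492, -0.175, 0.009]] len 0.016 w 0.0161
top 0.2 [170. 288.] 186 ends [[0.382, 0.15, 0.009], [0.383, 0.192, 0.009]] len 0.0416 w 0.0311
```

View pics/top_crop.png

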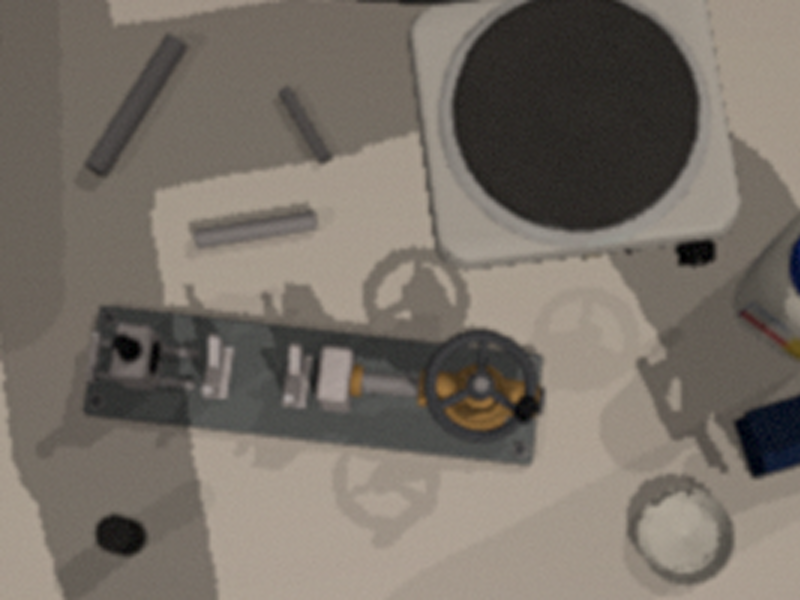

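View pics/scene0.png

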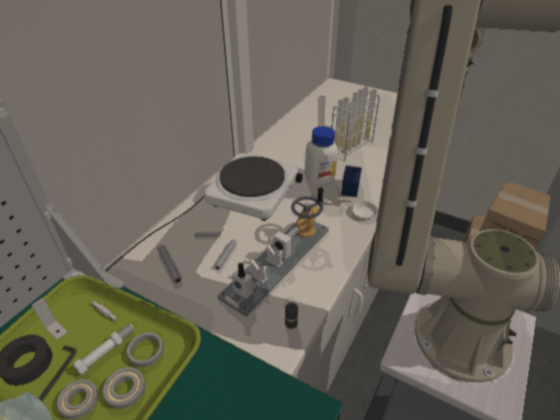

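Three tubes lie behind the stand. In the top crop they are at (137,105) long and dark, (304,124) short and thin, and (253,227) medium. Only the medium one (scene px 225,253, measured about 108–118 × 19 mm) fits 110 × 18 mm, and the enlarged crop confirms it. The handle is at crop (527,403), near the wheel's -x/-y side, and the tailstock post is at (127,347). Next I fit the stand pose.

```bash
python3 - <<'E'
from h import *
from scipy.optimize import least_squares
ps={n:env.read_camera(n) for n in('scene','top')}; p=ps['top']
c=np.array([[102,307],[85,412],[530,463],[541,350],[481,384]],float); c=(c+.5)/3-.5+[130,110]
st=np.array([[.05,.2,.014],[-.05,.2,.014],[-.05,-.2,.014],[.05,-.2,.014],[0,-.145,.115]])
def W(q,s):
    cc,ss=np.cos(q[2]),np.sin(q[2]); s=np.atleast_2d(s)
    return np.c_[q[0]+cc*s[:,0]-ss*s[:,1],q[1]+ss*s[:,0]+cc*s[:,1],s[:,2]]
r=least_squares(lambda q:(proj(p,W(q,st))-c).ravel(),[.51,0,-.12]); q=r.x
print('stand(px corners)',q.round(4),'res',r.fun.round(1))
L=dict(tube_seat=[0,.05,.062],wheel_axis=[0,-.145,.109],test_stand=[0,0,0])
obs=[];s=[]
for n,pp in ps.items():
    for t in L:
        for d in env.landmark_of(t,pp)[:1]: obs.append(d['centre']);s.append(L[t])
    for t in('tailstock_post','handle_mid'):
        for d in env.landmark_of(t,pp)[:1]:
            d=np.array(d['centre']);R=W([0,0,q[2]],np.eye(3))
            e=d[:2]-q[:2];cc,ss=np.cos(q[2]),np.sin(q[2]);print(n,t,'in stand',np.round([cc*e[0]+ss*e[1],-ss*e[0]+cc*e[1],d[2]],4))
    f=W(q,[[.05,.2,.014],[-.05,.2,.014],[-.05,-.2,.014]]);print(n,proj(pp,f).round(1).tolist())
obs=np.array(obs);s=np.array(s)
r=least_squares(lambda q:(W(q,s)-obs)[:,:2].ravel(),q);print('stand(nets)',r.x.round(4),(r.fun*1e3).round(1))
for x,n in((q,'px'),(r.x,'net')): print(n,'seat',W(x,[0,.05,.062]).round(4),'axis',W(x,[0,-.145,.109]).round(4))
# handle and tube from crop
for nm,(u,v),z in(('handle top',(527,400),.158),('post top',(127,346),.12),('tubeL',(193,234),.009),('tubeR',(316,220),.009)):
    print(nm,atz(p,(u+.5)/3-.5+130,(v+.5)/3-.5+110,z).round(4))
for n,pp in ps.items():
    for d in env.landmark_of('tube',pp)[:3]: print(n,'tube',np.round(d['centre'],4))
E
```

```text
stand(px corners) [ 0.5152  0.0042 -0.1118] res [-1.2 -1.1 -1.2  0.8  1.2  0.   1.1  0.6  0.1 -0.4]
scene tailstock_post in stand [0.0034 0.1559 0.1087]
scene handle_mid in stand [-0.0226 -0.1844  0.1434]
scene [[216.0, 295.4], [245.3, 314.2], [328.5, 227.0]]
top tailstock_post in stand [-0.0008  0.1534  0.1021]
top handle_mid in stand [-0.0182 -0.1814  0.1418]
top [[162.5, 210.9], [156.8, 247.8], [307.5, 264.0]]
stand(nets) [ 0.5129  0.0075 -0.1082] [ 0.2  0.3  1.3 -3.3 -1.5  1.6 -0.4 -2.7 -1.3  3.6  1.7  0.6]
px seat [[0.5208 0.0539 0.062 ]] axis [[ 0.4991 -0.1399  0.109 ]]
net seat [[0.5183 0.0572 0.062 ]] axis [[ 0.4972 -0.1367  0.109 ]]
handle top [ 0.4786 -0.1743  0.158 ]
post top [0.5297 0.15   0.12  ]
tubeL [0.6525 0.1157 0.009 ]
tubeR [0.6654 0.0047 0.009 ]
scene tube [0.775  0.1745 0.0117]
scene tube [0.6587 0.0617 0.0084]
top tube [0.6553 0.0587 0.011 ]
top tube [0.7741 0.1735 0.014 ]
top tube [0.7518 0.0212 0.0082]
```

>>> move_arm(
  targets=[
    [[310, -172, 0], [0, 0, -3.6], -0.2],
    [[310, -172, 0], [0, 0, -3.6], -0.2],
    [[310, -172, 0], [0, 0, -3.6], -0.2],
    [[310, -172, 0], [0, 0, -3.6], -0.2],
    [[310, -172, 0], [0, 0, -3.6], -0.2],
  ],
  squeeze=40,
)

```text
clock: 2.62
tcp_pos: [0.4298, -0.2631, 0.2316]
orientation: [0.001, 0.859, 0.511, 0.0]
wrist_force: [1.0, -0.5, 0.5]
finger_gap: 0.051
grip_force: 0.0
```

```bash
cat >> h.py <<'E'
from scipy.spatial.transform import Rotation as Ro
def go(x,y,z,yawdeg,grasp=False):
    "shift/turn in tool axes so that TCP at x,y,z pointing down, tool y at world angle yawdeg (mod 180)"
    s=env.get_state();o=s['orientation'];R=Ro.from_quat([o[1],o[2],o[3],o[0]])
    best=None
    for k in(0,180):
        a=np.radians(yawdeg+k);Y=np.array([np.cos(a),np.sin(a),0]);Z=np.array([0,0,-1.]);X=np.cross(Y,Z)
        rv=(R.inv()*Ro.from_matrix(np.c_[X,Y,Z])).as_rotvec()
        if best is None or np.linalg.norm(rv)<np.linalg.norm(best): best=rv
    d=R.inv().apply(np.array([x,y,z])-s['tcp_pos'])*1e3
    print('t',s['clock'].round(2),'tcp',s['tcp_pos'].round(4),'F',s['wrist_force'].round(1),'gap',s['finger_gap'].round(4),'grip',s['grip_force'].round(1),'j1,j6',s['joint_pos'][[0,5]].round(2))
    print('shift',d.round(1),'turn',(np.degrees(best)/10).round(3))
E
python3 -c "
from h import *
go(.657,.06,.12,7.2)"
```

```text
Traceback (most recent call last):
  File "h.py", line 22, in go
    print('t',s['clock'].round(2),'tcp',s['tcp_pos'].round(4),'F',s['wrist_force'].round(1),'gap',s['finger_gap'].round(4),'grip',s['grip_force'].round(1),'j1,j6',s['joint_pos'][[0,5]].round(2))
              ^^^^^^^^^^^^^^^^
AttributeError: 'float' object has no attribute 'round'
```

```bash
sed -i "s/s\['clock'\].round(2)/round(s['clock'],2)/; s/s\['finger_gap'\].round(4)/round(float(s['finger_gap']),4)/; s/s\['grip_force'\].round(1)/round(float(s['grip_force']),1)/" h.py
python3 -c "
from h import *
go(.657,.06,.08,7.2)"
```

```text
t 2.62 tcp [ 0.4298 -0.2631  0.2316] F [ 1.  -0.5  0.5] gap 0.051 grip 0.0 j1,j6 [-0.71  1.36]
shift [392.4  45.3 151.5] turn [ 5.000e-03  3.000e-03 -3.571e+00]
```

>>> move_arm(
  targets=[
    [[392, 45, 20], [0, 0, -3.57], -0.2],
    [[392, 45, 20], [0, 0, -3.57], -0.2],
    [[392, 45, 20], [0, 0, -3.57], -0.2],
    [[392, 45, 20], [0, 0, -3.57], -0.2],
    [[392, 45, 60], [0, 0, -3.57], -0.2],
  ],
)

```text
clock: 3.25
tcp_pos: [0.6085, -0.0098, 0.2004]
orientation: [0.002, 0.661, 0.75, 0.001]
wrist_force: [0.4, -1.3, -0.4]
finger_gap: 0.0511
grip_force: 0.0
```

```bash
python3 -c "
from h import *
go(.657,.06,.06,7.2)"
```

```text
t 3.25 tcp [ 0.6085 -0.0098  0.2004] F [ 0.4 -1.3 -0.4] gap 0.0511 grip 0.0 j1,j6 [-0.15  1.3 ]
shift [ 63.3  56.4 140.6] turn [0.02  0.007 0.004]
```

>>> move_arm(
  targets=[
    [[60, 53, 60], [0, 0, 0], -0.2],
    [[63, 56, 100], [0, 0, 0], -0.2],
    [[63, 56, 140], [0, 0, 0], -0.2],
    [[63, 56, 140], [0, 0, 0], -0.2],
    [[63, 56, 140], [0, 0, 0], -0.2],
  ],
)

```text
clock: 3.88
tcp_pos: [0.6549, 0.0574, 0.061]
orientation: [0.001, 0.662, 0.75, 0.0]
wrist_force: [0.7, -0.5, 0.5]
finger_gap: 0.0515
grip_force: 0.0
```

```bash
python3 - <<'E'
from h import *
go(.657,.06,.004,7.2)
for n in('scene','top'):
    p=env.read_camera(n)
    a=p['pixels'][:,:,::-1].copy(); c=proj(p,[.657,.06,.03])[0].astype(int)
    b=cv2.resize(a[max(c[1]-50,0):c[1]+50,c[0]-66:c[0]+66],None,fx=4,fy=4,interpolation=cv2.INTER_CUBIC)
    b=b[:, :400] if 0 else b
    cv2.imwrite(f'pics/g_{n}.png',b)
    for d in env.landmark_of('tube',p)[:3]: print(n,'tube',np.round(d['centre'],4),round(d['confidence'],2))
A,B=[cv2.imread(f'pics/g_{n}.png') for n in('scene','top')]
cv2.imwrite('pics/g.png',cv2.resize(np.hstack([A,B]),(800,300)))
E
```

```text
t 3.88 tcp [0.6549 0.0574 0.061 ] F [ 0.7 -0.5  0.5] gap 0.0515 grip 0.0 j1,j6 [-0.03  1.41]
shift [ 2.3  2.3 57. ] turn [ 0.009  0.003 -0.004]
scene tube [0.6551 0.0614 0.0104] 0.62
scene tube [0.7728 0.1731 0.0111] 0.55
scene tube [0.7549 0.0212 0.0083] 0.4
top tube [0.6571 0.0574 0.0064] 0.55
top tube [0.7551 0.0175 0.0074] 0.44
```

View pics/g.png

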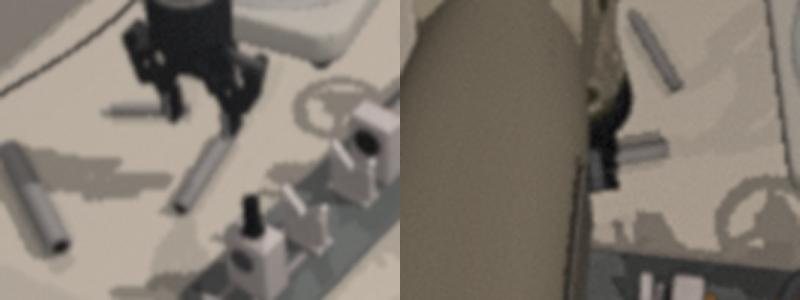

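The scene crop shows the open fingers above the medium tube, on either side of it at about (200,150). I descend and grip.

>>> move_arm(
  targets=[
    [[2, 2, 40], [0, 0, 0], -0.2],
    [[2, 2, 57], [0, 0, 0], -0.2],
    [[2, 2, 57], [0, 0, 0], 0.5],
    [[2, 2, 57], [0, 0, 0], 1],
    [[2, 2, 57], [0, 0, 0], 1],
  ],
)

```text
clock: 4.7
tcp_pos: [0.6568, 0.06, 0.0035]
orientation: [0.001, 0.661, 0.75, 0.001]
wrist_force: [1.2, 0.0, 1.3]
finger_gap: 0.0162
grip_force: 39.6
```

>>> move_arm(
  targets=[
    [[0, 0, 0], [0, 0, 0], 1],
    [[0, 0, 0], [0, 0, 0], 1],
    [[0, 0, -15], [0, 0, 0], 1],
    [[0, 0, -60], [0, 0, 0], 1],
    [[0, 0, -110], [0, 0, 0], 1],
  ],
)

```text
clock: 5.32
tcp_pos: [0.6547, 0.0601, 0.1128]
orientation: [-0.001, 0.661, 0.75, -0.001]
wrist_force: [1.4, 1.1, -0.2]
finger_gap: 0.0166
grip_force: 39.4
```

```bash
python3 - <<'E'
from h import *
go(.519,.0615,.11,-6.3)
for n in('scene','top'):
    p=env.read_camera(n)
    for d in env.landmark_of('tube',p)[:3]: print(n,'tube',np.round(d['centre'],4),round(d['confidence'],2))
    for r in env.regions_of('tube',p)[:3]:
        m=r['mask'].astype(np.uint8);c,s,an=cv2.minAreaRect(cv2.findNonZero(m));b=cv2.boxPoints((c,s,an))
        e=[(b[0]+b[1])/2,(b[2]+b[3])/2,(b[1]+b[2])/2,(b[3]+b[0])/2]
        i=0 if np.linalg.norm(e[0]-e[1])>np.linalg.norm(e[2]-e[3]) else 2
        print(n,round(r['confidence'],2),[atz(p,*e[i+k],.115).round(4).tolist() for k in(0,1)])
    if n=='scene':
        c=proj(p,[.657,.06,.11])[0].astype(int);a=p['pixels'][c[1]-60:c[1]+60,c[0]-80:c[0]+80,::-1];cv2.imwrite('pics/lift.png',cv2.resize(a,None,fx=5,fy=5,interpolation=cv2.INTER_CUBIC))
E
```

```text
t 5.33 tcp [0.6547 0.0601 0.1128] F [ 1.4  1.1 -0.2] gap 0.0166 grip 39.4 j1,j6 [-0.03  1.41]
shift [  18.3 -134.5    3.2] turn [-0.016 -0.     1.349]
scene tube [0.7733 0.1723 0.0107] 0.7
scene tube [0.7557 0.0184 0.0111] 0.64
scene tube [0.6557 0.0626 0.1178] 0.47
scene 0.71 [[0.7542, 0.1937, 0.115], [0.6341, 0.27, 0.115]]
top tube [0.7546 0.0211 0.0071] 0.64
top tube [0.6549 0.0618 0.1204] 0.62
top 0.6 [[0.7525, 0.025, 0.115], [0.6889, -0.0089, 0.115]]
top 0.55 [[0.6696, 0.0047, 0.115], [0.6613, 0.0447, 0.115]]
```

View pics/lift.png

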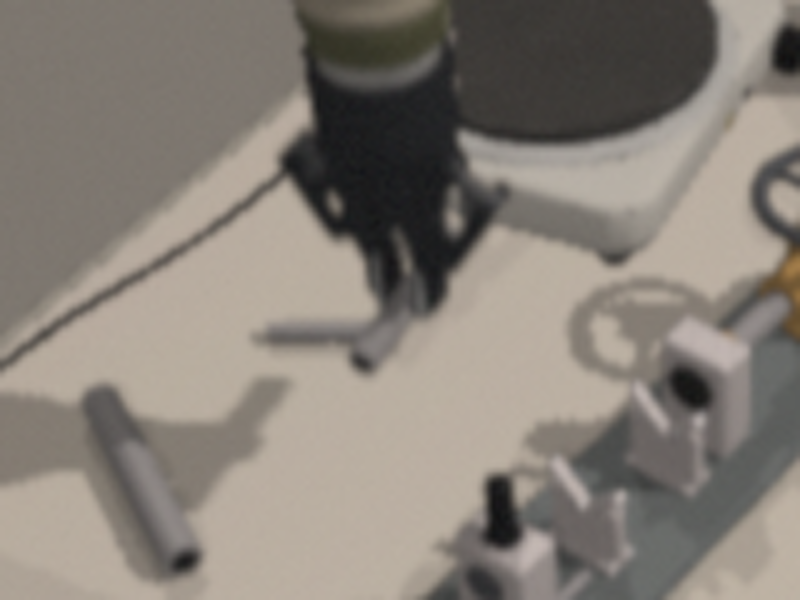

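The scene crop shows the tube gripped at about (385,335), level and clear of the counter. Next I carry it over the seat.

>>> move_arm(
  targets=[
    [[19, -134, 0], [0, 0, 1.35], 1],
    [[19, -134, 0], [0, 0, 1.35], 1],
    [[19, -134, 3], [0, 0, 1.35], 1],
    [[19, -134, 3], [0, 0, 1.35], 1],
    [[19, -134, 3], [0, 0, 1.35], 1],
  ],
)

```text
clock: 6.25
tcp_pos: [0.5224, 0.062, 0.1093]
orientation: [0.001, 0.745, 0.667, 0.001]
wrist_force: [1.0, 0.1, -1.7]
finger_gap: 0.0167
grip_force: 39.7
```

```bash
python3 - <<'E'
from h import *
go(.5195,.060,.059,-6.3)
for n in('scene','top'):
    p=env.read_camera(n)
    for t in('tube','tube_seat','tailstock_post'):
        for d in env.landmark_of(t,p)[:3]: print(n,t,np.round(d['centre'],4),round(d['confidence'],2))
    if n=='scene':
        c=proj(p,[.52,.06,.09])[0].astype(int);a=p['pixels'][c[1]-48:c[1]+48,c[0]-64:c[0]+64,::-1];cv2.imwrite('pics/over.png',cv2.resize(a,None,fx=6,fy=6,interpolation=cv2.INTER_CUBIC))
E
```

```text
t 6.25 tcp [0.5224 0.062  0.1093] F [ 1.   0.1 -1.7] gap 0.0167 grip 39.7 j1,j6 [-0.03  1.65]
shift [-2.3 -2.7 50.3] turn [ 0.01  -0.    -0.002]
scene tube [0.5261 0.0638 0.1135] 0.69
scene tube [0.7739 0.1704 0.0111] 0.67
scene tube [0.7559 0.0185 0.0091] 0.62
scene tube_seat [0.5183 0.0552 0.0639] 0.83
scene tailstock_post [0.5349 0.1582 0.1095] 0.71
scene tailstock_post [ 0.4682 -0.4201 -0.0025] 0.19
top tube [0.5213 0.0616 0.1155] 0.69
top tube [0.7741 0.174  0.0138] 0.58
top tube [0.7518 0.0204 0.007 ] 0.45
top tube_seat [0.5206 0.0584 0.0621] 0.79
top tailstock_post [0.5131 0.0056 0.0025] 0.27
```

View pics/over.png

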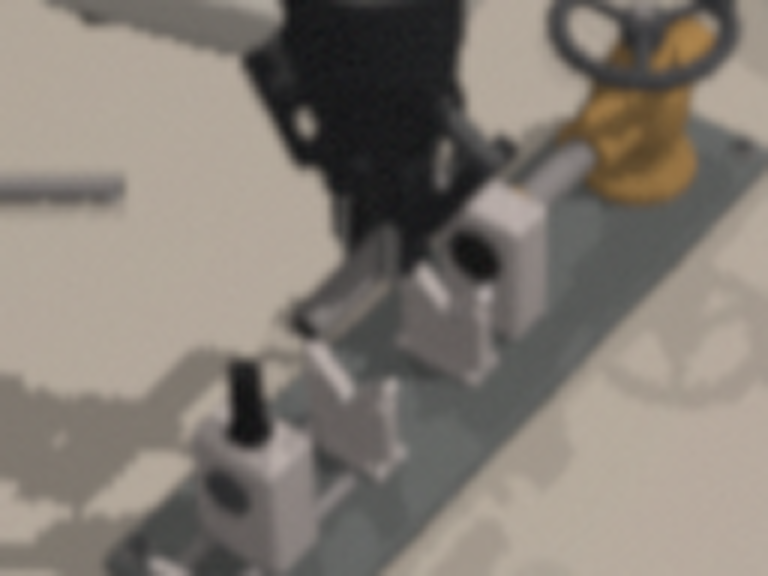

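The tube hangs at about (345,290) in the crop, above and in line with the V rests at (340,400) and (445,320). I lower it slowly and watch the force.

>>> move_arm(
  targets=[
    [[-1, -3, 20], [0, 0, 0], 1],
    [[-1, -3, 36], [0, 0, 0], 1],
    [[-1, -3, 43], [0, 0, 0], 1],
    [[-1, -3, 48], [0, 0, 0], 1],
    [[-1, -3, 48], [0, 0, 0], 1],
  ],
)

```text
clock: 7.28
tcp_pos: [0.5175, 0.0615, 0.0613]
orientation: [0.0, 0.745, 0.667, 0.0]
wrist_force: [-0.0, -0.1, -1.5]
finger_gap: 0.0159
grip_force: 39.7
```

>>> move_arm(
  targets=[
    [[0, 0, 2], [0, 0, 0], 1],
    [[0, 0, 3], [0, 0, 0], 1],
    [[0, 0, 3], [0, 0, 0], 1],
  ],
)

```text
clock: 7.65
tcp_pos: [0.5184, 0.0614, 0.0589]
orientation: [0.001, 0.745, 0.667, 0.001]
wrist_force: [1.6, 0.3, 0.6]
finger_gap: 0.0163
grip_force: 39.8
```

>>> move_arm(
  targets=[
    [[0, 0, 1], [0, 0, 0], 1],
    [[0, 0, 1], [0, 0, 0], 0.5],
    [[0, 0, 1], [0, 0, 0], 0.1],
    [[0, 0, 1], [0, 0, 0], -0.2],
    [[0, 0, 1], [0, 0, 0], -0.2],
  ],
)

```text
clock: 8.28
tcp_pos: [0.5169, 0.0615, 0.0569]
orientation: [-0.0, 0.745, 0.667, -0.0]
wrist_force: [0.6, -0.6, 0.4]
finger_gap: 0.0511
grip_force: 0.0
```

>>> move_arm(
  targets=[
    [[0, 0, 0], [0, 0, 0], -0.2],
    [[0, 0, -20], [0, 0, 0], -0.2],
    [[0, 0, -60], [0, 0, 0], -0.2],
    [[0, 0, -100], [0, 0, 0], -0.2],
    [[0, 0, -100], [0, 0, 0], -0.2],
  ],
)

```text
clock: 8.9
tcp_pos: [0.5198, 0.0615, 0.1606]
orientation: [0.002, 0.745, 0.667, 0.002]
wrist_force: [-0.1, -0.1, 0.6]
finger_gap: 0.0515
grip_force: 0.0
```

```bash
python3 - <<'E'
from h import *
go(.5315,.158,.16,-6.3)
for n in('scene','top'):
    p=env.read_camera(n)
    for t in('tube','tube_seat','tailstock_post','wheel_axis','handle_mid'):
        for d in env.landmark_of(t,p)[:3]:
            if d['confidence']>.35: print(n,t,np.round(d['centre'],4),round(d['confidence'],2))
    if n=='scene':
        c=proj(p,[.52,.06,.09])[0].astype(int);a=p['pixels'][c[1]-48:c[1]+48,c[0]-64:c[0]+64,::-1];cv2.imwrite('pics/laid.png',cv2.resize(a,None,fx=6,fy=6,interpolation=cv2.INTER_CUBIC))
E
```

```text
t 8.9 tcp [0.5198 0.0615 0.1606] F [-0.1 -0.1  0.6] gap 0.0515 grip 0.0 j1,j6 [-0.04  1.65]
shift [97.2  1.   0.7] turn [ 0.038 -0.002 -0.001]
scene tube [0.7728 0.1722 0.0111] 0.71
scene tube [0.5225 0.062  0.0614] 0.54
scene tube [0.7574 0.0179 0.0093] 0.5
scene tube_seat [0.521  0.0539 0.0602] 0.6
scene tube_seat [ 0.4727 -0.1764  0.1392] 0.6
scene tube_seat [ 0.4736 -0.1756  0.1174] 0.6
scene tailstock_post [0.5353 0.1563 0.1115] 0.87
scene wheel_axis [ 0.4957 -0.1366  0.1099] 0.87
scene wheel_axis [0.5241 0.064  0.0599] 0.46
scene handle_mid [ 0.4755 -0.1747  0.1388] 0.44
top tube [0.7724 0.1745 0.0128] 0.79
top tube [0.5191 0.062  0.0642] 0.54
top tube [0.7542 0.0189 0.0076] 0.46
top tube_seat [0.5189 0.0573 0.065 ] 0.72
top tailstock_post [0.5182 0.062  0.0627] 0.66
top tailstock_post [ 0.5135  0.0074 -0.0015] 0.57
top handle_mid [ 0.4777 -0.1748  0.1423] 0.41
```

View pics/laid.png

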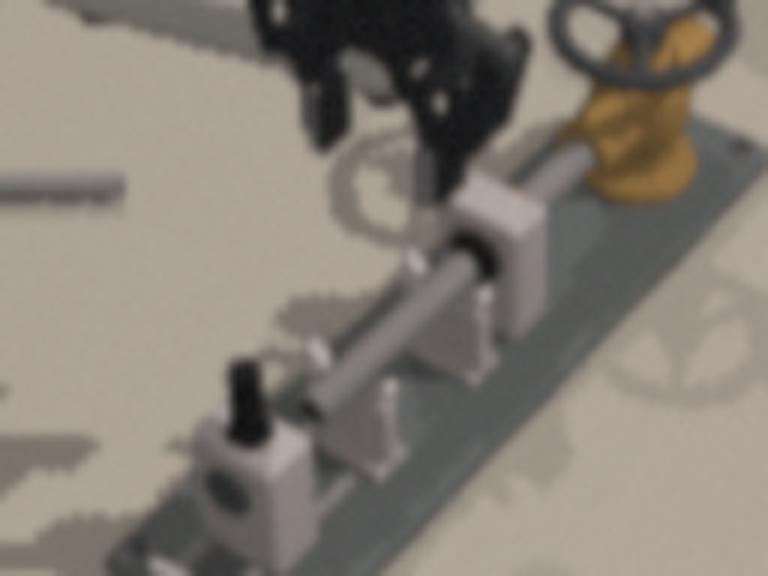

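The tube lies in both Vs, from (315,405) to (470,255) in the crop, with its far end near the head's pad. Next is the tailstock post at about (250,395).

>>> move_arm(
  targets=[
    [[50, -1, 0], [0, 0, 0], -0.2],
    [[95, -1, 0], [0, 0, 0], -0.2],
    [[95, -1, 30], [0, 0, 0], -0.2],
    [[95, -1, 66], [0, 0, 0], -0.2],
    [[95, -1, 67], [0, 0, 0], -0.2],
  ],
)

```text
clock: 10.12
tcp_pos: [0.5244, 0.1559, 0.0877]
orientation: [-0.002, 0.745, 0.667, -0.003]
wrist_force: [-0.2, -0.1, 0.5]
finger_gap: 0.0513
grip_force: 0.0
```

>>> move_arm(
  targets=[
    [[0, 0, 0], [0, 0, 0], 0.5],
    [[0, 0, 0], [0, 0, 0], 1],
    [[0, 0, 0], [0, 0, 0], 1],
    [[0, 0, 0], [0, 0, 0], 1],
  ],
)

```text
clock: 10.62
tcp_pos: [0.5315, 0.1557, 0.0925]
orientation: [0.003, 0.745, 0.667, 0.003]
wrist_force: [9.6, -1.0, -4.1]
finger_gap: 0.0148
grip_force: 39.0
```

>>> move_arm(
  targets=[
    [[-5, 2, 0], [0, 0, 0], 1],
    [[-10, 2, 0], [0, 0, 0], 1],
    [[-15, 2, 0], [0, 0, 0], 1],
    [[-20, 2, 0], [0, 0, 0], 1],
    [[-20, 2, 0], [0, 0, 0], 1],
  ],
)

```text
clock: 11.25
tcp_pos: [0.5291, 0.1354, 0.0924]
orientation: [0.002, 0.745, 0.667, 0.002]
wrist_force: [4.7, 0.4, 6.6]
finger_gap: 0.0149
grip_force: 39.9
```

>>> move_arm(
  targets=[
    [[-3, 1, 0], [0, 0, 0], 1],
    [[-5, 1, 0], [0, 0, 0], 1],
    [[-5, 1, 0], [0, 0, 0], 1],
  ],
)

```text
clock: 11.62
tcp_pos: [0.5286, 0.1311, 0.0924]
orientation: [0.001, 0.745, 0.667, 0.002]
wrist_force: [1.1, 1.8, 8.3]
finger_gap: 0.0149
grip_force: 40.0
```

>>> move_arm(
  targets=[
    [[-2, 0, 0], [0, 0, 0], 1],
    [[-2, 0, 0], [0, 0, 0], 1],
  ],
)

```text
clock: 11.88
tcp_pos: [0.5284, 0.1291, 0.0923]
orientation: [0.001, 0.745, 0.667, 0.002]
wrist_force: [2.2, 2.8, 8.2]
finger_gap: 0.015
grip_force: 40.0
```

>>> move_arm(
  targets=[
    [[-2, 0, 0], [0, 0, 0], 1],
    [[-2, 0, 0], [0, 0, 0], 1],
  ],
)

```text
clock: 12.12
tcp_pos: [0.5284, 0.1291, 0.0924]
orientation: [-0.0, 0.745, 0.668, 0.003]
wrist_force: [1.6, 9.6, 7.4]
finger_gap: 0.015
grip_force: 39.8
```

```bash
python3 - <<'E'
from h import *
go(.5284,.1291,.0923,-6.3)
for n in('scene','top'):
    p=env.read_camera(n)
    for t in('tube','tube_seat'):
        for d in env.landmark_of(t,p)[:2]:
            if d['centre'][0]<.6: print(n,t,np.round(d['centre'],4),round(d['confidence'],2))
    if n=='scene':
        c=proj(p,[.52,.06,.09])[0].astype(int);a=p['pixels'][c[1]-36:c[1]+60,c[0]-64:c[0]+64,::-1];cv2.imwrite('pics/cl.png',cv2.resize(a,None,fx=6,fy=6,interpolation=cv2.INTER_CUBIC))
E
```

```text
t 12.12 tcp [0.5284 0.1291 0.0924] F [1.6 9.6 7.4] gap 0.015 grip 39.8 j1,j6 [0.09 1.77]
shift [0.  0.  0.1] turn [ 0.023 -0.033  0.006]
scene tube [0.5243 0.0533 0.0606] 0.75
scene tube_seat [0.5214 0.0557 0.0643] 0.84
top tube [0.5184 0.0558 0.0597] 0.77
top tube_seat [0.5214 0.0578 0.0642] 0.78
top tube_seat [ 0.4981 -0.1399  0.1102] 0.19
```

View pics/cl.png

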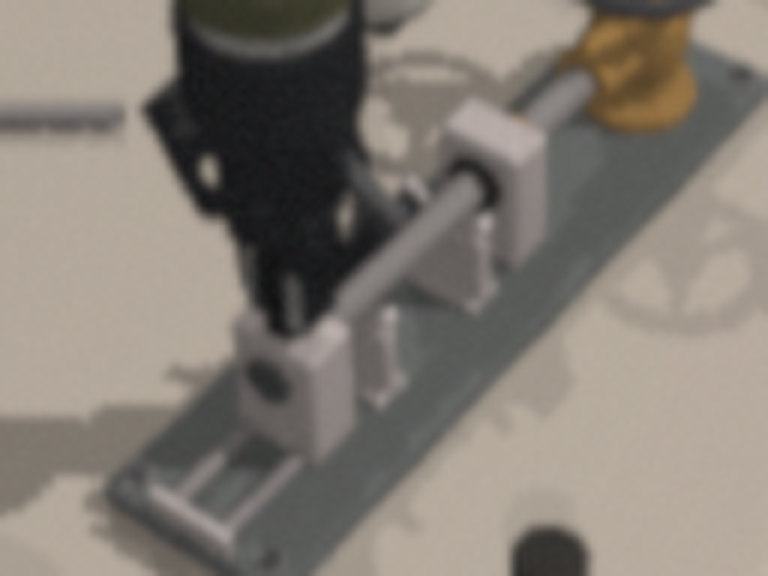

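The scene crop shows the tailstock block at (300,370), tight against the tube end, with the tube's far end on the head's pad at (475,185). The force jumped to 9.6 N and the motion stopped, so the tube is clamped. I let go and lift.

>>> move_arm(
  targets=[
    [[0, 0, 0], [0, 0, 0], 0.5],
    [[0, 0, 0], [0, 0, 0], 0.0],
    [[0, 0, 0], [0, 0, 0], -0.2],
    [[0, 0, 0], [0, 0, 0], -0.2],
    [[0, 0, -40], [0, 0, 0], -0.2],
  ],
)

```text
clock: 13.05
tcp_pos: [0.5239, 0.1264, 0.1275]
orientation: [-0.002, 0.745, 0.667, -0.003]
wrist_force: [0.5, 0.4, 0.6]
finger_gap: 0.0511
grip_force: 0.0
```

>>> move_arm(
  targets=[
    [[0, 0, -60], [0, 0, 0], -0.2],
    [[0, 0, -110], [0, 0, 0], -0.2],
    [[0, 0, -110], [0, 0, 0], -0.2],
    [[0, 0, -110], [0, 0, 0], -0.2],
  ],
)

```text
clock: 13.55
tcp_pos: [0.5265, 0.1268, 0.2397]
orientation: [-0.0, 0.745, 0.667, -0.0]
wrist_force: [-0.5, -0.1, -1.0]
finger_gap: 0.0512
grip_force: 0.0
```

```bash
python3 - <<'E'
from h import *
go(.4765,-.1755,.24,-6.3)
for n in('scene','top'):
    p=env.read_camera(n)
    for t in('tube','tailstock_post','wheel_axis','handle_mid','crank_handle'):
        for d in env.landmark_of(t,p)[:2]:
            if d['confidence']>.3 and d['centre'][0]<.6: print(n,t,np.round(d['centre'],4),round(d['confidence'],2))
E
```

```text
t 13.55 tcp [0.5265 0.1268 0.2397] F [-0.5 -0.1 -1. ] gap 0.0512 grip 0.0 j1,j6 [0.09 1.77]
shift [-3.059e+02 -1.640e+01 -2.000e-01] turn [-0.002  0.001 -0.002]
scene tube [0.5239 0.0552 0.0612] 0.79
scene tailstock_post [0.5282 0.1328 0.1081] 0.92
scene wheel_axis [ 0.4972 -0.1356  0.1112] 0.7
scene wheel_axis [0.5223 0.0568 0.065 ] 0.46
scene handle_mid [0.5205 0.0547 0.0641] 0.49
scene handle_mid [ 0.4737 -0.1766  0.1397] 0.42
scene crank_handle [0.5214 0.0579 0.0629] 0.59
scene crank_handle [ 0.4731 -0.1721  0.1185] 0.45
top tube [0.5184 0.0513 0.06  ] 0.69
top tailstock_post [ 0.3817  0.1645 -0.0025] 0.59
top tailstock_post [0.5301 0.1286 0.1051] 0.53
top wheel_axis [ 0.4994 -0.1382  0.1094] 0.88
top handle_mid [ 0.4755 -0.1757  0.1439] 0.45
top handle_mid [ 0.4747 -0.1731  0.1205] 0.38
top crank_handle [ 0.4722 -0.176   0.1181] 0.5
```

>>> move_arm(
  targets=[
    [[-307, -17, 0], [0, 0, 0], -0.2],
    [[-307, -17, 0], [0, 0, 0], -0.2],
    [[-307, -17, 0], [0, 0, 0], -0.2],
    [[-307, -17, 0], [0, 0, 0], -0.2],
    [[-307, -17, 0], [0, 0, 0], -0.2],
  ],
)

```text
clock: 14.78
tcp_pos: [0.4755, -0.1785, 0.2405]
orientation: [0.001, 0.745, 0.667, 0.0]
wrist_force: [1.5, 0.8, -0.5]
finger_gap: 0.0513
grip_force: 0.0
```

>>> move_arm(
  targets=[
    [[0, 0, 0], [0, 0, 0], -0.2],
    [[0, 0, 0], [0, 0, 0], -0.2],
  ],
)

```text
clock: 15.02
tcp_pos: [0.4758, -0.1763, 0.2402]
orientation: [-0.0, 0.745, 0.667, 0.0]
wrist_force: [-0.1, 0.2, 0.8]
finger_gap: 0.0512
grip_force: 0.0
```

```bash
python3 - <<'E'
from h import *
go(.475,-.1755,.126,-6.3)
for n in('scene',):
    p=env.read_camera(n)
    c=proj(p,[.49,-.1,.1])[0].astype(int);a=p['pixels'][c[1]-48:c[1]+72,c[0]-80:c[0]+80,::-1];cv2.imwrite('pics/wh.png',cv2.resize(a,None,fx=5,fy=5,interpolation=cv2.INTER_CUBIC))
E
```

```text
t 15.03 tcp [ 0.4758 -0.1763  0.2402] F [-0.1  0.2  0.8] gap 0.0512 grip 0.0 j1,j6 [-0.51  1.17]
shift [  0.6  -0.9 114.2] turn [-0.001 -0.003 -0.006]
```

View pics/wh.png

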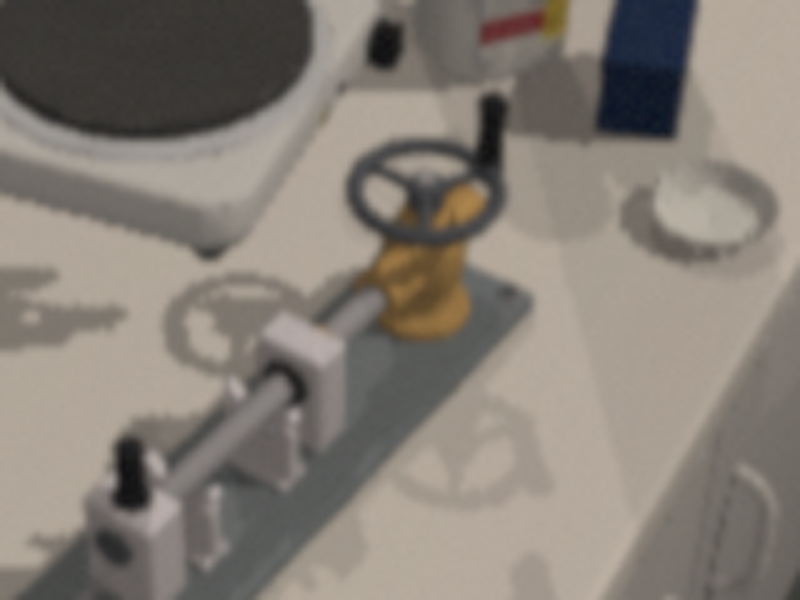

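The crop shows the tube clamped between the pads, from (165,475) to (290,385), and the handle upright at (490,130). The gripper is above the crop. I descend and grip the handle.

>>> move_arm(
  targets=[
    [[0, -1, 50], [0, 0, 0], -0.2],
    [[0, -1, 100], [0, 0, 0], -0.2],
    [[0, -1, 114], [0, 0, 0], -0.2],
    [[0, -1, 114], [0, 0, 0], -0.2],
    [[0, -1, 114], [0, 0, 0], 0.4],
  ],
)

```text
clock: 15.7
tcp_pos: [0.4765, -0.1766, 0.1282]
orientation: [0.002, 0.745, 0.667, 0.001]
wrist_force: [-0.5, -0.3, 0.6]
finger_gap: 0.0343
grip_force: 0.0
```

>>> move_arm(
  targets=[
    [[0, 0, 0], [0, 0, 0], 1],
    [[0, 0, 0], [0, 0, 0], 1],
    [[0, 0, 0], [0, 0, 0], 1],
    [[0, 0, 0], [0, 0, 0], 1],
  ],
  squeeze=40,
)

```text
clock: 16.2
tcp_pos: [0.4759, -0.1769, 0.1281]
orientation: [0.001, 0.745, 0.667, 0.0]
wrist_force: [-1.8, 0.6, 5.2]
finger_gap: 0.0159
grip_force: 38.8
```

```bash
cat >> h.py <<'E'
def arc(axis,a_from,a_to,step,r=.042,ty=-6.3):
    "offsets in tool axes (mm) from nominal circle point a_from (world deg) to a_to"
    t=np.radians(ty);Y=np.array([np.cos(t),np.sin(t)]);X=np.array([-np.sin(t),np.cos(t)])
    s=env.get_state();print('tcp',s['tcp_pos'].round(4),'F',s['wrist_force'].round(1))
    n=max(1,round(abs(a_to-a_from)/step))
    P=lambda a:np.array(axis)+r*np.array([np.cos(np.radians(a)),np.sin(np.radians(a))])
    for a in np.linspace(a_from,a_to,n+1)[1:]:
        d=(P(a)-P(a_from))*1e3;print(round(a,1),(d@X).round(1),(d@Y).round(1))
E
python3 - <<'E'
from h import *
go(.475,-.1755,.126,-6.3)
ax=np.array([.498,-.138]);d=env.get_state()['tcp_pos'][:2]-ax;a=np.degrees(np.arctan2(d[1],d[0]));print(a,np.hypot(*d))
# clockwise = decreasing angle
arc(ax,a,a-150,30)
E
```

```text
t 16.2 tcp [ 0.4759 -0.1769  0.1281] F [-1.8  0.6  5.2] gap 0.0159 grip 38.8 j1,j6 [-0.51  1.17]
shift [ 1.3 -1.   2.1] turn [ 0.016  0.007 -0.003]
-119.6381678653502 0.044731708825158714
tcp [ 0.4759 -0.1769  0.1281] F [-1.8  0.6  5.2]
-149.6 13.5 -17.1
-179.6 33.7 -25.1
-209.6 55.2 -21.9
-239.6 72.3 -8.4
-269.6 80.3 11.8
```

>>> move_arm(
  targets=[
    [[13.5, -17, 0], [0, 0, 0], 1],
    [[33.7, -25, 0], [0, 0, 0], 1],
    [[55, -22, 0], [0, 0, 0], 1],
    [[55, -22, 0], [0, 0, 0], 1],
  ],
)

```text
clock: 16.7
tcp_pos: [0.461, -0.1186, 0.1281]
orientation: [0.002, 0.744, 0.668, 0.001]
wrist_force: [0.4, 2.0, 8.7]
finger_gap: 0.0158
grip_force: 40.7
```

>>> move_arm(
  targets=[
    [[17.1, 13.5, 0], [0, 0, 0], 1],
    [[25.1, 33.7, 0], [0, 0, 0], 1],
    [[22, 55.2, 0], [0, 0, 0], 1],
    [[8.5, 72.3, 0], [0, 0, 0], 1],
    [[-11.7, 80.3, 0], [0, 0, 0], 1],
  ],
)

```text
clock: 17.32
tcp_pos: [0.539, -0.1396, 0.128]
orientation: [0.001, 0.744, 0.668, 0.001]
wrist_force: [-7.9, 3.0, 14.5]
finger_gap: 0.0162
grip_force: 41.5
```

>>> move_arm(
  targets=[
    [[-21.5, -3.1, 0], [0, 0, 0], 1],
    [[-38.6, -16.6, 0], [0, 0, 0], 1],
    [[-46.6, -36.8, 0], [0, 0, 0], 1],
    [[-43.5, -58.3, 0], [0, 0, 0], 1],
    [[-30, -75.4, 0], [0, 0, 0], 1],
  ],
)

```text
clock: 17.95
tcp_pos: [0.4611, -0.163, 0.1282]
orientation: [0.003, 0.746, 0.666, 0.001]
wrist_force: [7.7, 1.9, 5.3]
finger_gap: 0.0157
grip_force: 40.3
```

>>> move_arm(
  targets=[
    [[0, 0, 0], [0, 0, 0], 1],
  ],
)

```text
clock: 18.08
tcp_pos: [0.46, -0.1608, 0.1281]
orientation: [0.001, 0.745, 0.667, 0.001]
wrist_force: [-0.3, 2.4, 8.4]
finger_gap: 0.0164
grip_force: 40.7
```

>>> move_arm(
  targets=[
    [[10.8, -5, 0], [0, 0, 0], 1],
    [[20.2, -8, 0], [0, 0, 0], 1],
    [[25.1, -8.3, 0], [0, 0, 0], 1],
    [[25.1, -8.3, 0], [0, 0, 0], 1],
  ],
)

```text
clock: 18.58
tcp_pos: [0.4551, -0.1359, 0.1281]
orientation: [0.002, 0.745, 0.667, 0.001]
wrist_force: [-0.3, 0.4, 9.6]
finger_gap: 0.0157
grip_force: 40.9
```

>>> move_arm(
  targets=[
    [[2, 0, 0], [0, 0, 0], 1],
    [[3, 0, 0], [0, 0, 0], 1],
    [[3, 0, 0], [0, 0, 0], 1],
  ],
)

```text
clock: 18.95
tcp_pos: [0.4552, -0.1354, 0.1281]
orientation: [0.003, 0.745, 0.667, -0.001]
wrist_force: [-2.6, -7.6, 8.2]
finger_gap: 0.0162
grip_force: 40.7
```

>>> move_arm(
  targets=[
    [[2, 0, 0], [0, 0, 0], 1],
    [[2, 0, 0], [0, 0, 0], 1],
    [[2, 0, 0], [0, 0, 0], 1],
  ],
)

```text
clock: 19.32
tcp_pos: [0.4552, -0.1351, 0.1281]
orientation: [0.004, 0.746, 0.666, -0.003]
wrist_force: [-4.8, -15.2, 7.4]
finger_gap: 0.0157
grip_force: 40.6
```

>>> move_arm(
  targets=[
    [[-26, 5.6, 0], [0, 0, 0], 1],
    [[-41.4, 21, 0], [0, 0, 0], 1],
    [[-47, 42, 0], [0, 0, 0], 1],
    [[-41.4, 63, 0], [0, 0, 0], 1],
    [[-26, 78.4, 0], [0, 0, 0], 1],
  ],
)

```text
clock: 19.95
tcp_pos: [0.5305, -0.1661, 0.128]
orientation: [0.001, 0.745, 0.667, -0.0]
wrist_force: [-7.9, 2.8, 14.8]
finger_gap: 0.0162
grip_force: 41.7
```

>>> move_arm(
  targets=[
    [[21, 5.6, 0], [0, 0, 0], 1],
    [[42, 0, 0], [0, 0, 0], 1],
    [[57.4, -15.4, 0], [0, 0, 0], 1],
    [[63, -36.4, 0], [0, 0, 0], 1],
    [[57.4, -57.4, 0], [0, 0, 0], 1],
  ],
)

```text
clock: 20.58
tcp_pos: [0.4808, -0.1015, 0.1282]
orientation: [0.002, 0.744, 0.668, 0.002]
wrist_force: [6.2, -5.5, 4.5]
finger_gap: 0.0156
grip_force: 40.4
```

>>> move_arm(
  targets=[
    [[-15.4, -15.4, 0], [0, 0, 0], 1],
    [[-36.4, -21, 0], [0, 0, 0], 1],
    [[-36.4, -21, 0], [0, 0, 0], 1],
  ],
)

```text
clock: 20.95
tcp_pos: [0.4549, -0.1374, 0.1281]
orientation: [0.002, 0.746, 0.666, 0.0]
wrist_force: [-0.8, -2.2, 8.9]
finger_gap: 0.0159
grip_force: 40.9
```

>>> move_arm(
  targets=[
    [[-21, 5.6, 0], [0, 0, 0], 1],
    [[-36.4, 21, 0], [0, 0, 0], 1],
    [[-42, 42, 0], [0, 0, 0], 1],
    [[-36.4, 63, 0], [0, 0, 0], 1],
    [[-21, 78.4, 0], [0, 0, 0], 1],
  ],
)

```text
clock: 21.58
tcp_pos: [0.5305, -0.166, 0.128]
orientation: [0.001, 0.746, 0.666, -0.0]
wrist_force: [-8.4, 3.4, 15.6]
finger_gap: 0.0158
grip_force: 41.8
```

>>> move_arm(
  targets=[
    [[21, 5.6, 0], [0, 0, 0], 1],
    [[42, 0, 0], [0, 0, 0], 1],
    [[57.4, -15.4, 0], [0, 0, 0], 1],
    [[63, -36.4, 0], [0, 0, 0], 1],
    [[57.4, -57.4, 0], [0, 0, 0], 1],
  ],
)

```text
clock: 22.2
tcp_pos: [0.4809, -0.1015, 0.1281]
orientation: [0.002, 0.744, 0.668, 0.002]
wrist_force: [5.3, -6.1, 4.3]
finger_gap: 0.0161
grip_force: 40.5
```

>>> move_arm(
  targets=[
    [[-15.4, -15.4, 0], [0, 0, 0], 1],
    [[-36, -21, 0], [0, 0, 0], 1],
    [[-36, -21, 0], [0, 0, 0], 1],
    [[-36, -21, 0], [0, 0, 0], 1],
  ],
)

```text
clock: 22.7
tcp_pos: [0.455, -0.1365, 0.1281]
orientation: [0.002, 0.745, 0.667, 0.0]
wrist_force: [-1.1, -3.0, 10.4]
finger_gap: 0.0157
grip_force: 41.0
```

```bash
python3 - <<'E'
from h import *
go(.4552,-.1355,.128,-6.3)
p=env.read_camera('scene')
for t in('tube','tube_seat','tailstock_post','blue_case','weigh_boat','plug_gauge'):
    for d in env.landmark_of(t,p)[:2]:
        if d['confidence']>.3 and d['centre'][0]<.6: print(t,np.round(d['centre'],4),round(d['confidence'],2))
c=proj(p,[.49,-.1,.1])[0].astype(int);a=p['pixels'][c[1]-48:c[1]+72,c[0]-80:c[0]+80,::-1];cv2.imwrite('pics/end.png',cv2.resize(a,None,fx=5,fy=5,interpolation=cv2.INTER_CUBIC))
E
```

```text
t 22.7 tcp [ 0.455  -0.1365  0.1281] F [-1.1 -3.  10.4] gap 0.0157 grip 41.0 j1,j6 [-0.46  1.22]
shift [1.  0.1 0.1] turn [ 0.017  0.014 -0.008]
tube [0.5235 0.0546 0.0595] 0.74
tube_seat [0.5225 0.056  0.0625] 0.55
tailstock_post [0.5314 0.1288 0.1061] 0.66
blue_case [ 0.469  -0.4235  0.0013] 0.94
weigh_boat [ 3.777e-01 -3.195e-01 -1.000e-04] 0.6
plug_gauge [ 0.3798  0.1695 -0.0023] 0.57
```

View pics/end.png

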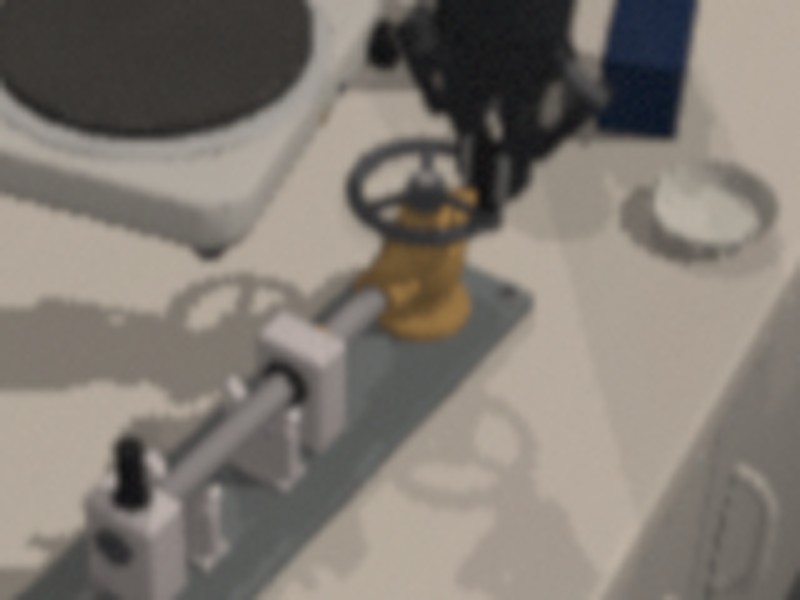

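The fingers hold the handle at (490,170), the tube is clamped, and the bystanders have not moved. The TCP is 1 mm from where the stop was, about 1.4° of wheel angle, so I hand in.

```bash
python3 -c "
from h import *
print(env.hand_in())"
```

```text
the job is handed in; nothing more can be done
None
```

I handed the job in at about 23 s of the 72 s: the tube is clamped between the pads, the valve was closed to its stop and backed off two turns (about 1.4° off, judging by arm position), and the gripper still holds the crank handle; the hand-in gave no verdict.

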